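# Raise the dust hood's window to the index mark

### The arm

A 7-joint arm with a two-finger parallel gripper is mounted at the origin on a cart in front of the work surface, level with it; the furniture and walls round the work are solid. World frame = base frame: x ahead of the robot, y to its left, z up, the work surface at z = 0. Lengths are in m, angles in rad, forces in N, time in s.
With the tool pointing down it reaches from about 0.4 to 0.85 m from the base axis. Payload 10.4 kg.
Tool frame: the origin (TCP) lies at the very end of the fingers, on their centre line; the grasp point (between the pads) lies 19 mm behind it; z points along the fingers, y is the direction in which the jaws open and shut (so a half turn about z gives the same grasp; the last joint's range is limited). The gripper opens to 85 mm and grips with 20 to 120 N. Pads are 22 mm wide; open, the fingers measure 114 mm over their backs; the gripper's body (76 mm by 85 mm) begins 54 mm behind the grasp point. The pads swing forward as they close: fully open they stand 13 mm farther back than shut.
Start: joints at [1.287, 0.332, -0.065, 1.46, 0.022, 1.35, -0.088], TCP at [0.161, -0.604, 0.204] pointing down, gripper open.
Joint ranges: [-2.6, 2.6], [-0.5, 2.12], [-1.47, 1.34], [0.16, 2.42], [-1.27, 4.41], [0.06, 2.06], [-2.6, 2.6]. Speed limits (rad/s): [2.22, 2.22, 2.79, 2.79, 3.14, 3.14, 3.14].

### API

Orientations are given as a unit quaternion [x, y, z, w].
In Python, from workcell import get_obs, camera, camera_info, hand_in gives the robot as it stands.
- The arm moves only by the tool move_arm, never from a script. Its argument "moves" is a list of rows, each a list of 3 entries, a list of its own where there are three numbers: the shift along the tool's x, y, z in units of 25 mm (1.0 is 25 mm), then the turn, a rotation vector about the tool's x, y, z in degrees, then the opening, from 0 (shut) to 1 (fully open). A call has 1 to 5 rows; each row shifts and turns the commanded pose from where the row before left it, along the tool's axes as they then stand; what a row does not reach is not made up. A row lasts 1/8 s, in which the tool goes at most 62.5 mm and 10.7 degrees, less where a joint would pass 70% of its speed; a pose out of reach is approached as far as the arm can. A call is refused whole if a number of a shift passes 1 or a number of a turn 10.7, either way. A call with a gripper value outside its range is refused whole. The fingers move at their own pace and stop on an object; "squeeze" is the grip in N (left out, the last holds). Time passes only in rows, so rows that do not move let the fingers close. It gives the time, the measured TCP pose, the force and the opening at its end, in the units of the state.
- get_obs(): the state, without advancing time (a new reading comes with each control period).
- camera(name): name is "scene" or "top" or "wrist"; returns the picture (400x640x3 uint8, red, green, blue); there is no depth.
- camera_info(name): a dict with "fx", "fy", "cx", "cy" (pixels), "D" ([k1, k2, p1, p2, k3] as OpenCV has them; the pictures are not rectified), "origin" and "rotation" of the camera in the world. Camera axes: x right, y down, z forward; pixel columns grow to the right and rows downward; lengths in m; the calibration is good to about 2 mm. A picture is of the moment at which its call begins: read the wrist's pose just before it. camera_info takes no time and is no camera call; for the wrist camera it gives the pose at the moment of the call.
- hand_in(): hands the job in, once; it reports no verdict.
The state is a dict: "clock": time; "joint_pos": joint angles; "joint_velocities": joint speeds; "tau": joint torques, N m; "position": TCP position; "ee_rot": TCP orientation; "ft_force": force on the tool from outside, world axes, zero at the start; "torque": the same for the moment, N m; "grip_width": opening from 0.0 (shut) to 1.0 (fully open).
Only numpy, scipy, OpenCV 4.12 (cv2) and the standard library are available. Lean on these libraries where they do the work, as an engineer would, in place of code of your own. Each camera call takes 0.05 s, during which the arm holds its last target. There are 200 camera calls.

### The job

Push the dust hood's sliding window up from beneath its lip with the fingertips until the pointer on the window is level with the pointer of the index clip, then take the hand away. Do not grip anything, do not shift the clip, push gently without pressing hard on the window or the hood, and leave the things standing about where they are.

Things in the scene. Friction and masses are not known exactly. Their poses are not given: they have to be found in the camera images.
- hood: Bench dust hood of grey sheet metal, fixed: 260 wide (y), 255 deep (x -120 to +135), 283 mm high. Origin under it on its centre line; x points front to back, z up. Its front slopes back 40 degrees from the vertical, from a foot at x -110 mm, 50 mm above the table: an apron (first 43 mm of the slope), then a sliding window between two aluminium stiles (y +-103 to +-130 mm). A caster stands inside.
- window: Clear sliding window in an aluminium frame, 204 mm wide, with a lip along its bottom edge. Origin at the foot of the slope when fully down. Axes: z up the slope, its way of travel; x into the hood and down, square to the slope; y left. It travels 150 mm from fully down to its top stop. It is counterweighted (0.3 kg): it stays wherever it is left, and 2 to 5 N along the slope moves it up or down.
- lip_under (a point): Middle of the lip's flat underside, where fingertips push from below towards +z; axes as window. The lip is 156 mm wide (y), stands 30 mm out square to the slope (this point is 15 mm from its root and from its outer edge), 6 mm thick at the edge, wedge-shaped above, so it cannot be gripped. Its root is 10 mm proud of the apron; the space below it is free. With the window down: 100 mm above the table.
- window_pointer (a point): Tip of the dark pointer (18 mm long and tall) on the right edge of the window, pointing right; moves with the window, 65 mm further up the slope than the lip's underside; axes as window.
- mark_pointer (a point): Tip of the dark pointer of the index clip on the right stile, pointing left at the window: it marks the wanted height. Axes as window. The window is at the mark when both pointer tips are level (same z along the slope), facing each other 2.5 mm apart. The clip is 18x24 mm with a small screw, stands out up to 15 mm from the stile and must stay where it is.
- wheel_0: Bystander: black caster wheel 68 mm across, 17 mm high, lying right of the clamp jig; origin under its middle; to be left alone.
- hex_key: Bystander: hex key 33x88x7 mm, lying on the near left; origin under its middle; to be left alone.
- pvc_tee: Bystander: white pipe tee 68x59x42 mm, in front of the hood on the left; origin under its middle; to be left alone.
- bit_block: Bystander: wooden block with screw bits, 36x100x56 mm, on the left; origin under its middle; to be left alone.
- glue_bottle: Bystander: squeeze bottle 54 mm across, 158 mm high, on the left; origin under its middle; to be left alone.
- brush: Bystander: brush 39x204x18 mm, lying on the right; origin under its middle; to be left alone.

How it is judged:
On the way:
1. the fingers push the window up by its lip (contact force between the fingers and window above 0.3 N and distance of window_pointer from where it was at the start of the episode above 0.01 m), for 0.1 s.
At the end, for the whole second after the job is handed in: The window stands still with its pointer level with the clip's pointer, within 6 mm along the slope (z of window_pointer in the frame of mark_pointer between -0.006 and 0.006 m and linear speed of window below 0.005 m/s); the robot touches nothing.
It fails at once if the index clip was shifted (more than 4 mm) (distance of mark_pointer from where it was at the start of the episode above 0.004 m).
It fails at once if the fingers pressed hard on the window or the hood (over 25 N) (contact force between the fingers and window above 25 N or contact force between the fingers and hood above 25 N).
It fails at once if a bystander was lifted or moved (more than 20 mm) (distance of any of wheel_0, hex_key, pvc_tee, bit_block, glue_bottle, brush from where it was at the start of the episode above 0.02 m).
It also fails if it takes over 42 s, if anything falls off the work surface, if the arm or the gripper's body presses on something with over 40 N, if the wrist force passes 120 N, or if a joint passes its speed limit or range.

## Working session

There is one attempt and no reset: what is moved stays moved. The work goes in short steps, Python scripts to look and compute and a tool call to move; the robot and the scene stay as the last step left them, time stands still between calls to the robot, and variables do not carry over. Pictures are saved under pics/ and viewed, about 8 in all and at most 12, crops included, and the job is handed in when it is done.

Besides the shell and the picture viewer there is one more tool, called after ">>>" as a command line: name --argument value ..., lists and objects as JSON in quotes. move_arm: Moves the arm, as the interface text tells. Its arguments: {"type":"object","properties":{"moves":{"type":"array","items":{"type":"array"}},"squeeze":{"type":"number"}},"required":["moves"]}

```bash
mkdir -p pics
python3 - <<'E'
from workcell import *
import cv2
o=get_obs();print(o)
for n in("scene","top"):
    cv2.imwrite(f"pics/{n}0.png",camera(n)[...,::-1]);print(n,camera_info(n))
E
```

```text
{'clock': 0.0, 'joint_pos': array([ 1.28742377,  0.33289575, -0.0647052 ,  1.46091295,  0.02160689,
        1.34991873, -0.08851252]), 'joint_velocities': array([ 0.00110392, -0.0003118 , -0.00037851, -0.0006883 ,  0.0006231 ,
        0.00043939,  0.00148231]), 'tau': array([-2.03128837e-05, -6.25440574e+01,  4.95010579e-02, -3.91603768e+01,
        1.62957399e-02,  9.94862407e-03,  3.03929630e-05]), 'position': array([ 0.16103025, -0.60347578,  0.20341462]), 'ee_rot': array([ 9.91510558e-01,  1.30024208e-01, -1.28689467e-04, -7.07876630e-04]), 'ft_force': array([-0.02182668, -0.03074476,  0.21830788]), 'torque': array([0.01386419, 0.04623351, 0.0095233 ]), 'grip_width': 1.0025621147675683}
scene {'fx': 469.55820084338364, 'fy': 469.55820084338364, 'cx': 322.98021220260694, 'cy': 197.310567022196, 'D': array([-0.11674002,  0.        ,  0.        ,  0.        ,  0.        ]), 'origin': array([-0.15110037,  0.58909551,  0.75515506]), 'rotation': array([-0.4188875 ,  0.79179506, -0.38897194,  0.21516197])}
top {'fx': 380.0430185743581, 'fy': 380.0430185743581, 'cx': 328.8931532521918, 'cy': 201.3496030135205, 'D': array([-0.02378146,  0.        ,  0.        ,  0.        ,  0.        ]), 'origin': array([0.49305085, 0.14552499, 1.08708269]), 'rotation': array([-0.70024499,  0.71308183, -0.0300767 ,  0.01632907])}
```

View pics/scene0.png

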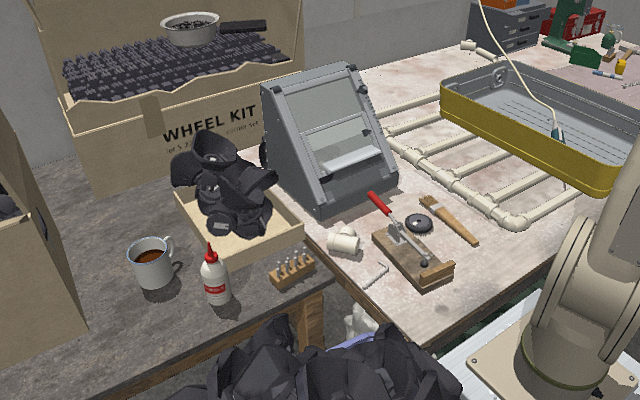

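View pics/top0.png

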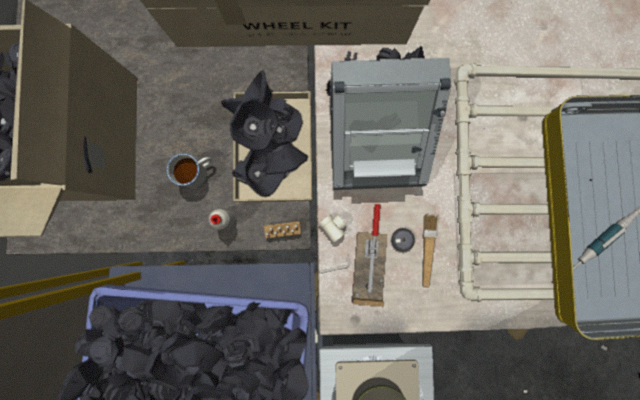

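The scene and top views show the hood ahead, with its lip as a white bar near (350,163) in scene and (385,168) in top. The bystanders stand in front of it. I'll enlarge the hood in both.

Run:
```python
import cv2,numpy as np
a=cv2.imread("pics/scene0.png")[50:225,250:410];b=cv2.imread("pics/top0.png")[45:200,320:465]
cv2.imwrite("pics/c0.png",np.hstack([cv2.resize(a,(400,int(175*2.5)),interpolation=2),cv2.resize(b,(400,int(155*400/145)),interpolation=2)[:427] if 0 else cv2.resize(b,(400,437),interpolation=2)]))
```

```text
(no output)
```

View pics/c0.png

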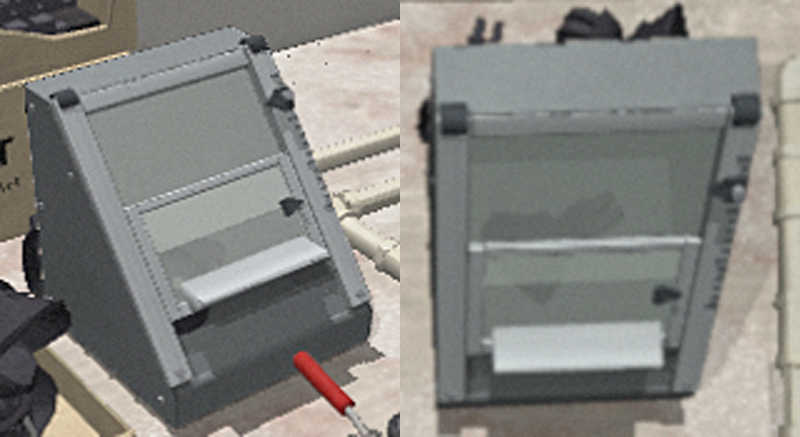

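The enlarged crop shows the window pointer tip at scene (371,132) / top (422,149). The clip tip is at scene (357,89) / top (433,111), and the lip front edge ends are visible in both views. Next I triangulate them.

```bash
cat > h.py <<'E'
import cv2,numpy as np
from scipy.spatial.transform import Rotation as R
def ray(ci,p):
    K=np.array([[ci['fx'],0,ci['cx']],[0,ci['fy'],ci['cy']],[0,0,1]])
    q=cv2.undistortPoints(np.array([[p]],float),K,np.array(ci['D']))[0,0]
    d=R.from_quat(ci['rotation']).apply([q[0],q[1],1]);return np.array(ci['origin']),d/np.linalg.norm(d)
def tri(obs):
    A=0;b=0;rs=[ray(*o) for o in obs]
    for o,d in rs:
        P=np.eye(3)-np.outer(d,d);A=A+P;b=b+P@o
    x=np.linalg.solve(A,b);return x,[np.linalg.norm(np.cross(x-o,d)) for o,d in rs]
def plane(ci,p,n,c):
    o,d=ray(ci,p);n=np.array(n,float);return o+d*((c-n@o)/(n@d))
E
python3 - <<'E'
from h import *;from workcell import *
np.set_printoptions(precision=4,suppress=True)
s,t=camera_info("scene"),camera_info("top")
P={k:((250+a/2.5,50+b/2.5),(320+(c-400)/2.759,45+d/2.819)) for k,(a,b,c,d) in dict(wp=(303,206,682,294),mp=(270,97,712,186),lipL=(197,308,494,371),lipR=(328,258,663,367),capL=(66,97,453,117),capR=(256,42,744,110),footL=(178,385,445,400),footR=(370,303,693,397)).items()}
X={}
for k,(a,b) in P.items():
    X[k],e=tri([(s,a),(t,b)]);print(k,X[k],np.round(np.array(e)*1e3,1))
for n,(a,b) in dict(lip=("lipR","lipL"),cap=("capR","capL")).items():
    d=X[b]-X[a];print(n,np.linalg.norm(d),np.degrees(np.arctan2(-d[0],d[1])))
d=X["mp"]-X["wp"];print(d,np.linalg.norm(d),d[2]/np.linalg.norm(d))
for n,ps in dict(tee=[(345,220),(320,235),(345,240)],wheel=[(390,240),(403,227),(415,240)],clampjig=[(376,205),(355,300),(385,300),(385,232),(357,232)],brush=[(429,214),(437,214),(428,287)],hex=[(319,270),(348,265)]).items():
    print(n,[plane(t,p,[0,0,1],.02)[:2] for p in ps])
E
```

```text
wp [ 0.6824 -0.1111  0.1455] [0.2 0.2]
mp [ 0.7499 -0.1138  0.2435] [1.2 1.2]
lipL [0.6209 0.0627 0.1181] [3.1 3.1]
lipR [ 0.6211 -0.0976  0.1174] [1.1 1.1]
capL [0.794  0.1014 0.2841] [1.1 1.1]
capR [ 0.7968 -0.1292  0.2853] [1.5 1.5]
footL [0.5998 0.1038 0.056 ] [0. 0.]
footR [ 0.5992 -0.1419  0.0568] [1.1 1.1]
lip 0.1603835337066406 0.05903803002505863
cap 0.23068122872033123 0.6881099386521252
[ 0.0676 -0.0028  0.0979] 0.11901400340085179 0.8228878625930595
tee [array([0.5097, 0.0799]), array([0.4691, 0.1508]), array([0.4538, 0.0811])]
wheel [array([ 0.4513, -0.0454]), array([ 0.487 , -0.0832]), array([ 0.4499, -0.116 ])]
clampjig [array([ 0.5504, -0.0086]), array([0.2874, 0.0568]), array([ 0.2854, -0.0267]), array([ 0.474 , -0.0319]), array([0.4755, 0.0469])]
brush [array([ 0.5222, -0.1582]), array([ 0.5218, -0.1811]), array([ 0.3183, -0.1484])]
hex [array([0.3721, 0.1552]), array([0.3842, 0.0742])]
```

>>> move_arm --moves '[[[0, 0, -1], [0, 0, 3], 0], [[0, 0, -1], [0, 0, 3], 0], [[0, 0, -1], [0, 0, 3], 0], [[0, 0, -1], [0, 0, 3], 0], [[0, 0, -1], [0, 0, 3], 0]]'

```text
clock: 0.72
position: [0.1611, -0.6037, 0.3296]
ee_rot: [1.0, -0.001, -0.0, -0.0]
ft_force: [-0.0, 0.9, -0.1]
grip_width: -0.0
```

Run:
```python
from h import *;from workcell import *
s,t=camera_info("scene"),camera_info("top")
print("lever tip",tri([(s,(368,193)),(t,(377,206))]));print("lever end",tri([(s,(389,213)),(t,(374,236))]))
o=get_obs();print(o['position'],R.from_quat(o['ee_rot']).as_matrix().round(3))
```

```text
lever tip (array([ 5.46332818e-01, -3.79061679e-04,  7.75088088e-02]), [np.float64(0.003035328352152255), np.float64(0.0030353283521522565)])
lever end (array([0.46468958, 0.00638816, 0.07269417]), [np.float64(0.0002765689841729751), np.float64(0.0002765689841729861)])
[ 0.16109727 -0.6036577   0.32957751] [[ 1.    -0.003 -0.   ]
 [-0.003 -1.     0.001]
 [-0.    -0.001 -1.   ]]
```

>>> move_arm --moves '[[[0.6, -1, 0], [0, 0, 0], 0], [[0.6, -1, 0], [0, 0, 0], 0], [[0.6, -1, 0], [0, 0, 0], 0], [[0.6, -1, 0], [0, 0, 0], 0], [[0.6, -1, 0], [0, 0, 0], 0]]'

```text
clock: 1.35
position: [0.2367, -0.4779, 0.3288]
ee_rot: [1.0, -0.0, -0.0, -0.0]
ft_force: [-0.4, -0.4, -0.3]
grip_width: 0.003
```

>>> move_arm --moves '[[[0.6, -1, 0], [0, 0, 0], 0], [[0.6, -1, 0], [0, 0, 0], 0], [[0.6, -1, 0], [0, 0, 0], 0], [[0.6, -1, 0], [0, 0, 0], 0], [[0.6, -1, 0], [0, 0, 0], 0]]'

```text
clock: 1.98
position: [0.3117, -0.353, 0.3289]
ee_rot: [1.0, -0.0, -0.0, -0.0]
ft_force: [0.1, -0.3, -0.2]
grip_width: 0.0
```

>>> move_arm --moves '[[[0.6, -1, 0], [0, 0, 0], 0], [[0.6, -1, 0], [0, 0, 0], 0], [[0.6, -1, 0], [0, 0, 0], 0], [[0.6, -1, 0], [0, 0, 0], 0], [[0.6, -1, 0], [0, 0, 0], 0]]'

```text
clock: 2.6
position: [0.3868, -0.2281, 0.329]
ee_rot: [1.0, -0.001, -0.0, -0.0]
ft_force: [0.5, 0.4, 1.1]
grip_width: -0.001
```

>>> move_arm --moves '[[[0.6, -1, 0], [0, 0, 0], 0], [[0.6, -1, 0], [0, 0, 0], 0], [[0.6, -1, 0], [0, 0, 0], 0], [[0.6, -1, 0], [0, 0, 0], 0], [[0.6, -1, 0], [0, 0, 0], 0]]'

```text
clock: 3.22
position: [0.4619, -0.1033, 0.329]
ee_rot: [1.0, -0.001, -0.0, 0.0]
ft_force: [-0.3, 0.2, 0.2]
grip_width: -0.001
```

>>> move_arm --moves '[[[0, -1, 0], [0, 10, 0], 0], [[0, -1, 0], [0, 10, 0], 0], [[0, -0.5, 0], [0, 10, 0], 0], [[0, 0, 0], [0, 10, 0], 0], [[0, 0, 0], [0, 10, 0], 0]]'

```text
clock: 3.85
position: [0.4902, -0.0273, 0.3082]
ee_rot: [0.952, 0.015, 0.306, -0.013]
ft_force: [-0.2, 3.8, 0.5]
grip_width: 0.002
```

Run:
```python
from h import *;from workcell import *
o=get_obs();print(o['clock'],o['position'],o['joint_pos'],R.from_quat(o['ee_rot']).as_matrix().round(3))
ci=camera_info("wrist");print(ci)
cv2.imwrite("pics/w0.png",camera("wrist")[...,::-1])
import pickle;pickle.dump(ci,open("w0.pkl","wb"))
```

```text
3.85 [ 0.49020357 -0.02728389  0.30815766] [ 0.51182395 -0.49752942 -0.35579292  2.13960951 -0.37230101  0.88006034
 -1.24427715] [[ 0.813  0.037  0.582]
 [ 0.021 -0.999  0.035]
 [ 0.583 -0.016 -0.813]]
{'fx': 286.04815331743123, 'fy': 286.04815331743123, 'cx': 321.26952107649856, 'cy': 194.77273986152053, 'D': array([-0.01736027,  0.        ,  0.        ,  0.        ,  0.        ]), 'origin': array([ 0.45119294, -0.03070084,  0.48952841]), 'rotation': array([ 0.70873424, -0.68570828,  0.10926835, -0.1247412 ])}
```

View pics/w0.png

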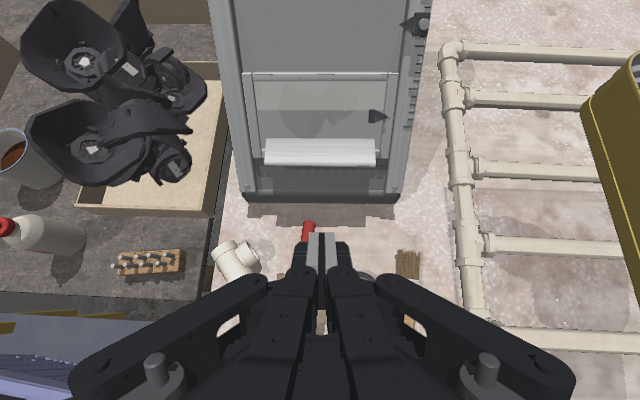

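The wrist view shows the window pointer tip at (387,117), the clip tip at (402,24) and the lip's lower front edge from (265,166) to (376,165). The tilt stopped at 36° because joint 2 reached its limit. I'll combine all three views.

Run:
```python
from h import *;from workcell import *
import pickle
np.set_printoptions(precision=4,suppress=True)
s,t,w=camera_info("scene"),camera_info("top"),pickle.load(open("w0.pkl","rb"))
im=cv2.imread("pics/w0.png");cv2.imwrite("pics/w0c.png",cv2.resize(np.vstack([im[5:45,350:450],im[95:180,350:450]]),(480,600),interpolation=2))
u=np.array([.643,0,.766])
P=dict(wp=((371.2,132.4),(422.2,149.3),(387,117)),mp=((358,88.8),(433.1,111),(402,24)),lL=((328.8,173.2),(354,176.6),(265,166)),lR=((381.2,153.2),(415.3,175.1),(376,165)))
for k,(a,b,c) in P.items():
    for o in ([(s,a),(t,b),(w,c)],[(s,a),(w,c)]):
        x,e=tri(o);print(k,x,np.round(np.array(e)*1e3,1),x@u)
```

```text
wp [ 0.6828 -0.1095  0.1478] [2.1 1.5 3.3] 0.5522787731353046
wp [ 0.6849 -0.1099  0.1461] [2.6 2.6] 0.5523338877658178
mp [ 0.7489 -0.112   0.2435] [2.2 1.7 2.8] 0.6680697883986098
mp [ 0.7399 -0.1074  0.249 ] [0.1 0.1] 0.6664791625923923
lL [0.621  0.0625 0.1176] [3.3 2.8 0.6] 0.48937947142189836
lL [0.6229 0.0634 0.1161] [1.7 1.7] 0.48947061872000847
lR [ 0.6226 -0.097   0.1185] [1.5 2.4 3.4] 0.4911301612116489
lR [ 0.6259 -0.0979  0.1156] [2. 2.] 0.4909756506019863
```

View pics/w0c.png

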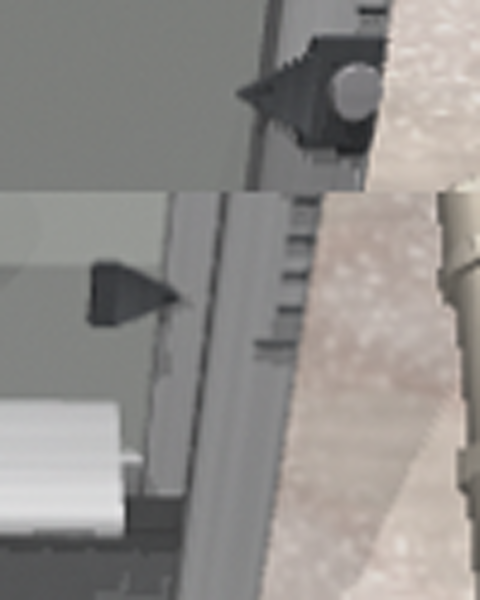

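Travel needed is about 115 mm, with the lip underside at s≈0.490 (slope coordinate). The lip-to-pointer distance agrees with the given 65 mm to within 3 mm. I'll move forward and down, then complete the tilt.

>>> move_arm --moves '[[[0, 0.2, 0.9], [0, 0, 0], 0], [[0, 0.2, 0.9], [0, 0, 0], 0], [[0, 0.2, 0.9], [0, 0, 0], 0], [[0, 0.1, 0.9], [0, 0, 0], 0], [[0, 0, 0.8], [-1, 0, 0.6], 0]]'

```text
clock: 4.53
position: [0.5527, -0.0557, 0.2152]
ee_rot: [0.953, -0.006, 0.302, -0.001]
ft_force: [0.1, -0.8, 0.1]
grip_width: -0.001
```

>>> move_arm --moves '[[[0, 0, 0], [-1, 5, 0.6], 0], [[0, 0, 0], [0, 5, 0], 0], [[0, 0, 0], [0, 4, 0], 0], [[0, 0, 0], [0, 0, 0], 0]]'

```text
clock: 5.03
position: [0.5515, -0.0547, 0.2148]
ee_rot: [0.909, -0.012, 0.416, 0.006]
ft_force: [0.7, -0.2, 0.3]
grip_width: -0.003
```

```bash
cat > st.py <<'E'
from h import *;from workcell import *
np.set_printoptions(precision=4,suppress=True)
o=get_obs();p=o['position'];M=R.from_quat(o['ee_rot']).as_matrix()
print(o['clock'],p,"s",p@[.643,0,.766],"n",p@[-.766,0,.643],"F",o['ft_force'],"\nq",o['joint_pos'],"\n",M)
E
python3 st.py
```

```text
5.025 [ 0.5515 -0.0547  0.2148] s 0.51915243070208 n -0.28437699790021703 F [ 0.6664 -0.2411  0.2689] 
q [ 0.4118 -0.37   -0.3373  2.3958 -0.5163  0.2653 -1.1147] 
 [[ 0.6541 -0.0266  0.7559]
 [-0.0165 -0.9996 -0.0209]
 [ 0.7562  0.0012 -0.6543]]
```

>>> move_arm --moves '[[[0, 0, 0.8], [0, 0, 0], 0], [[0, 0, 0.8], [0, 0, 0], 0], [[0, 0, 0.8], [0, 0, 0], 0], [[0, 0, 0.8], [0, 0, 0], 0]]'

```text
clock: 5.52
position: [0.6145, -0.0559, 0.1649]
ee_rot: [0.909, -0.011, 0.416, 0.005]
ft_force: [0.4, -0.5, 0.6]
grip_width: 0.0
```

>>> move_arm --moves '[[[-0.7, 0, 0], [0, 0, 0], 0], [[-0.7, 0, 0], [0, 0, 0], 0], [[-0.7, 0, 0], [0, 0, 0], 0], [[0, 0, 0], [0, 0, 0], 0]]'

```text
clock: 6.02
position: [0.5875, -0.0548, 0.1431]
ee_rot: [0.912, -0.011, 0.411, 0.003]
ft_force: [-0.3, 0.1, -0.9]
grip_width: -0.002
```

```bash
python3 st.py
python3 - <<'E'
from workcell import *
import cv2,pickle
pickle.dump(camera_info("wrist"),open("w1.pkl","wb"))
cv2.imwrite("pics/w1.png",camera("wrist")[...,::-1])
E
```

```text
6.025 [ 0.5875 -0.0548  0.1431] s 0.4873968284255932 n -0.3579915342342763 F [-0.2956  0.1359 -0.9427] 
q [ 0.5619 -0.1306 -0.5167  2.3865 -1.2639  0.0679 -0.3403] 
 [[ 0.6625 -0.022   0.7488]
 [-0.0169 -0.9998 -0.0145]
 [ 0.7489 -0.003  -0.6627]]
```

View pics/w1.png

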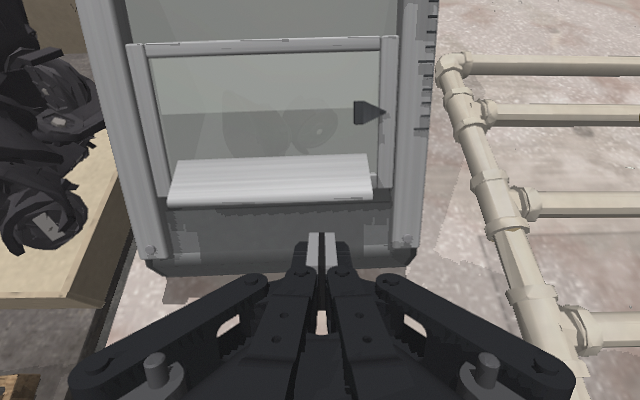

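The view shows the fingertips at (320,240), below the lip, whose lower edge is at about row 205. Joints 4, 5 and 6 are at their limits at this tilt, so I'll relax it to about 38° and continue down.

>>> move_arm --moves '[[[0, 0, 0], [0, -4, 0], 0], [[0, 0, 0], [0, -4, 0], 0], [[0, 0, 0], [0, -4, 0], 0], [[-0.5, 0, 0], [0, 0, 0], 0], [[-0.4, 0, 0], [0, 0, 0], 0]]'

```text
clock: 6.7
position: [0.5749, -0.0498, 0.1347]
ee_rot: [0.937, -0.009, 0.348, -0.004]
ft_force: [-0.4, -0.1, -0.5]
grip_width: -0.004
```

```bash
python3 st.py
```

```text
6.7 [ 0.5749 -0.0498  0.1347] s 0.47287006782393154 n -0.3537443423792361 F [-0.3565 -0.1015 -0.4611] 
q [ 1.0567 -0.1528 -0.9618  2.2957 -0.652   0.2689 -0.9619] 
 [[ 0.7574 -0.0135  0.6528]
 [-0.0193 -0.9998  0.0017]
 [ 0.6527 -0.0139 -0.7575]]
```

>>> move_arm --moves '[[[0, 0, 0.65], [0, 0, 0], 0], [[0, 0, 0.65], [0, 0, 0], 0], [[0, 0, 0.65], [0, 0, 0], 0], [[0, 0, 0.65], [0, 0, 0], 0]]'

```text
clock: 7.2
position: [0.605, -0.0531, 0.0958]
ee_rot: [0.939, -0.011, 0.344, -0.001]
ft_force: [-0.3, -0.5, 0.5]
grip_width: 0.002
```

```bash
python3 st.py
python3 - <<'E'
from workcell import *
import cv2
cv2.imwrite("pics/w2.png",camera("wrist")[...,::-1])
E
```

```text
7.2 [ 0.605  -0.0531  0.0958] s 0.4623887717617182 n -0.4018380041818305 F [-0.2819 -0.4966  0.5399] 
q [ 1.0255  0.0807 -1.0069  2.2565  0.3134  0.1447 -1.8431] 
 [[ 0.7625 -0.0198  0.6467]
 [-0.0214 -0.9998 -0.0054]
 [ 0.6467 -0.0097 -0.7627]]
```

View pics/w2.png

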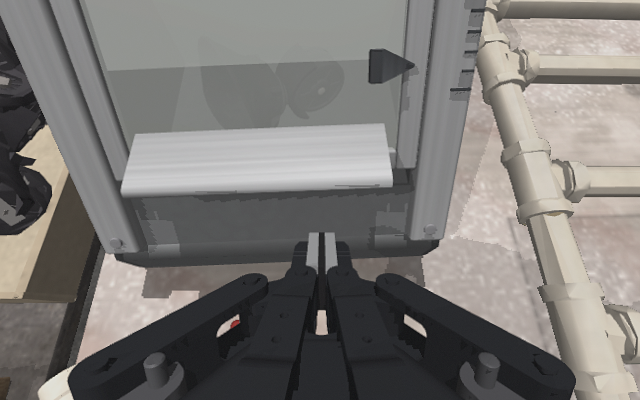

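The fingertips at (320,240) are clear below the lip, whose lower edge is at row 190. A wrist singularity slowed the last row, so I'll insert the remaining 18 mm slowly.

>>> move_arm --moves '[[[0, 0, 0.25], [0, 0, 0], 0], [[0, 0, 0.25], [0, 0, 0], 0], [[0, 0, 0.25], [0, 0, 0], 0], [[0, 0, 0], [0, 0, 0], 0]]'

```text
clock: 7.75
position: [0.6163, -0.0519, 0.0811]
ee_rot: [0.939, -0.009, 0.344, -0.001]
ft_force: [-0.6, 0.7, 0.4]
grip_width: 0.002
```

```bash
python3 st.py
```

```text
7.75 [ 0.6163 -0.0519  0.0811] s 0.4584317775463905 n -0.4199251386503978 F [-0.6061  0.6982  0.3983] 
q [ 0.7813  0.1216 -0.7801  2.2484  0.5743  0.1219 -2.1001] 
 [[ 0.7632 -0.0159  0.6459]
 [-0.0174 -0.9998 -0.0041]
 [ 0.6459 -0.0081 -0.7634]]
```

>>> move_arm --moves '[[[0.3, 0, -0.05], [0, 0, 0], 0], [[0.3, 0, -0.05], [0, 0, 0], 0], [[0.2, 0, -0.03], [0, 0, 0], 0]]'

```text
clock: 8.12
position: [0.6293, -0.0528, 0.0968]
ee_rot: [0.939, -0.008, 0.344, -0.0]
ft_force: [0.1, 0.0, -0.3]
grip_width: -0.001
```

>>> move_arm --moves '[[[0.2, 0, -0.03], [0, 0, 0], 0], [[0.2, 0, -0.03], [0, 0, 0], 0], [[0.2, 0, -0.03], [0, 0, 0], 0]]'

```text
clock: 8.5
position: [0.6389, -0.0527, 0.1075]
ee_rot: [0.939, -0.008, 0.344, -0.0]
ft_force: [0.8, -0.1, 1.0]
grip_width: 0.002
```

```bash
python3 st.py
```

```text
8.5 [ 0.6389 -0.0527  0.1075] s 0.4931681729816239 n -0.42028842024512136 F [ 0.8467 -0.0543  0.964 ] 
q [ 0.8843  0.1364 -0.8908  2.1742  0.4595  0.1963 -1.9706] 
 [[ 0.7636 -0.0144  0.6455]
 [-0.015  -0.9999 -0.0046]
 [ 0.6455 -0.0062 -0.7637]]
```

Run:
```python
from workcell import *
import cv2,numpy as np
w=camera("wrist")[...,::-1];s=camera("scene")[...,::-1]
cv2.imwrite("pics/w3.png",np.vstack([w[0:280,120:520],cv2.resize(s[60:220,260:420],(400,300),interpolation=2)[:,:]]))
```

```text
(no output)
```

View pics/w3.png

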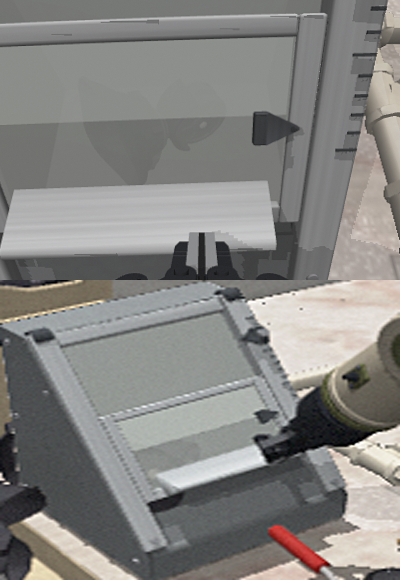

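Fingertips at crop (205,232) appear in front of the lip, whose edge is at row ~255, and the window has not moved. The lip's distance from the slope is off, so I'll re-triangulate the lip corner, including the close-up views.

Run:
```python
from h import *;from workcell import *
import pickle
np.set_printoptions(precision=4,suppress=True)
s,t,w0,w1,w3=camera_info("scene"),camera_info("top"),*[pickle.load(open(f"w{i}.pkl","rb")) for i in(0,1)],camera_info("wrist")
L=[(s,(381.2,153.2)),(t,(415.3,175.1)),(w0,(376,165)),(w1,(372,200)),(w3,(395,249))]
W=[(s,(371.2,132.4)),(t,(422.2,149.3)),(w0,(388.1,116.9)),(w1,(386,112)),(w3,(419,128))]
for nm,Q in(("lipR",L),("wp",W)):
  for idx in([0,1],[2,3,4],[0,1,2,3,4],[1,4],[0,4]):
    x,e=tri([Q[i] for i in idx]);print(nm,idx,x,np.round(np.array(e)*1e3,1),"s",x@[.643,0,.766],"n",x@[-.766,0,.643])
def proj(ci,X):
    q=R.from_quat(ci['rotation']);K=np.array([[ci['fx'],0,ci['cx']],[0,ci['fy'],ci['cy']],[0,0,1]])
    c=q.inv().apply(np.array(X)-ci['origin']);return cv2.projectPoints(c[None],np.zeros(3),np.zeros(3),K,np.array(ci['D']))[0].ravel()
p=get_obs()['position'];print("tcp in w3",proj(w3,p),"scene",proj(s,p))
```

```text
lipR [0, 1] [ 0.6213 -0.0977  0.1173] [1. 1.] s 0.48931475522600476 n -0.40048310142662663
lipR [2, 3, 4] [ 0.6238 -0.0949  0.1199] [1.9 1.2 0.7] s 0.4929552432643931 n -0.4006842624084742
lipR [0, 1, 2, 3, 4] [ 0.6227 -0.0959  0.119 ] [2.  3.1 3.  1.6 1.3] s 0.49156070257394924 n -0.40050082268973364
lipR [1, 4] [ 0.6165 -0.0888  0.1492] [1.7 1.7] s 0.5107063794457479 n -0.3763297786994813
lipR [0, 4] [ 0.6231 -0.0963  0.1168] [1.2 1.2] s 0.49006855852263653 n -0.4022045096591227
wp [0, 1] [ 0.6823 -0.111   0.1456] [0.2 0.2] s 0.5502370833122081 n -0.42906661259302936
wp [2, 3, 4] [ 0.6834 -0.108   0.1534] [0.9 0.4 0.5] s 0.5569210980040464 n -0.42486868446535153
wp [0, 1, 2, 3, 4] [ 0.6832 -0.1089  0.1505] [4.5 2.2 1.3 2.7 2.3] s 0.5545869863081724 n -0.4265290855782278
wp [1, 4] [ 0.6798 -0.1066  0.1586] [1.1 1.1] s 0.5586193552427425 n -0.41875725751766296
wp [0, 4] [ 0.6895 -0.1135  0.1425] [2.6 2.6] s 0.5524869076525236 n -0.4364897363595295
tcp in w3 [322.8449 229.4518] scene [363.2464 158.5535]
```

Run:
```python
from h import *;from workcell import *
import pickle
s,w0,w1,w3=camera_info("scene"),*[pickle.load(open(f"w{i}.pkl","rb")) for i in(0,1)],camera_info("wrist")
def proj(ci,X):
    q=R.from_quat(ci['rotation']);K=np.array([[ci['fx'],0,ci['cx']],[0,ci['fy'],ci['cy']],[0,0,1]])
    c=q.inv().apply(np.array(X)-ci['origin']);return cv2.projectPoints(c[None],np.zeros(3),np.zeros(3),K,np.array(ci['D']))[0].ravel().round(1)
u=np.array([.643,0,.766])
for n,a,b in(("wp",(388.1,116.9),(386,112)),("lipR",(376,165),(372,200))):
    x,_=tri([(w0,a),(w1,b)]);print(n,x,[proj(w3,x+u*k) for k in(0,.01,.02)])
w=camera("wrist")[...,::-1];c=camera("scene")[...,::-1]
cv2.imwrite("pics/w4.png",np.hstack([cv2.resize(w[170:300,240:405],(495,390),interpolation=2),cv2.resize(c[110:188,325:385],(300,390),interpolation=2)]))
```

```text
wp [ 0.68162261 -0.10759965  0.15517953] [array([420.5, 129.3]), array([423. , 110.8]), array([425.7,  91.2])]
lipR [ 0.63800791 -0.10022662  0.09376829] [array([392. , 236.1]), array([393.4, 223.7]), array([394.9, 210.8])]
```

View pics/w4.png

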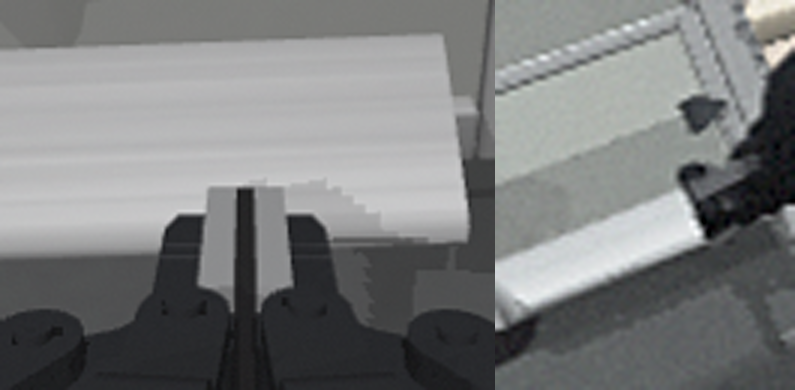

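The close-up shows the fingertips outside the lip face, with their shadow on the lip beside them, and the window has not moved. The fingers passed in front of the lip, so I'll go back down and insert deeper in small steps while watching the force.

>>> move_arm --moves '[[[-0.3, 0, 0.05], [0, 0, 0], 0], [[-0.3, 0, 0.05], [0, 0, 0], 0], [[-0.3, 0, 0.05], [0, 0, 0], 0], [[-0.3, 0, 0.05], [0, 0, 0], 0], [[-0.3, 0, 0.05], [0, 0, 0], 0]]'

```text
clock: 9.32
position: [0.6137, -0.0521, 0.0778]
ee_rot: [0.939, -0.008, 0.344, -0.0]
ft_force: [0.2, 0.3, 0.9]
grip_width: 0.001
```

>>> move_arm --moves '[[[0.05, 0, 0.2], [0, 0, 0], 0], [[0.05, 0, 0.2], [0, 0, 0], 0], [[0, 0, 0], [0, 0, 0], 0]]'

```text
clock: 9.7
position: [0.6224, -0.0518, 0.0719]
ee_rot: [0.939, -0.007, 0.344, -0.001]
ft_force: [0.4, -0.5, -0.4]
grip_width: 0.001
```

```bash
python3 st.py
python3 - <<'E'
from h import *;from workcell import *
w=camera("wrist")[...,::-1];c=camera("scene")[...,::-1]
cv2.imwrite("pics/w5.png",np.hstack([cv2.resize(w[150:300,240:405],(495,450),interpolation=2),cv2.resize(c[110:200,325:385],(300,450),interpolation=2)]))
E
```

```text
9.7 [ 0.6224 -0.0518  0.0719] s 0.45526330551859434 n -0.4304941168315501 F [ 0.3585 -0.5033 -0.3561] 
q [ 0.6581  0.1429 -0.6613  2.2443  0.7132  0.1066 -2.2375] 
 [[ 0.7638 -0.0135  0.6453]
 [-0.0143 -0.9999 -0.004 ]
 [ 0.6453 -0.0062 -0.7639]]
```

View pics/w5.png

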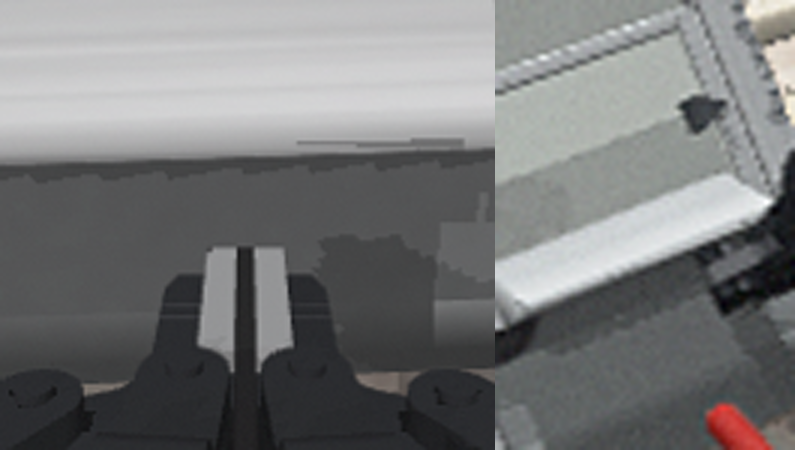

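Run:
```python
from h import *;from workcell import *
np.set_printoptions(precision=4,suppress=True)
s,w=camera_info("scene"),camera_info("wrist");o=get_obs();M=R.from_quat(o['ee_rot']).as_matrix();p=o['position']
x,e=tri([(s,(367.2,164.4)),(w,(309.3,232.3))]);print(x,e,"tool frame",M.T@(x-p),"n",x@[-.766,0,.643],"s",x@[.643,0,.766])
for a in(0,.011): # plane tool x = a through the wrist ray
    n=M[:,0];y=plane(w,(322,232.3),n,n@p+a);print(a,"behind tcp",M.T@(y-p))
print("cam in tool",M.T@(w['origin']-p))
```

```text
[ 0.6109 -0.0442  0.1082] [np.float64(0.0009297317304592201), np.float64(0.0009297317304592806)] tool frame [ 0.0144 -0.0077 -0.0349] n -0.39837003775940527 s 0.4756475172993272
0 behind tcp [ 0.     -0.0005 -0.0044]
0.011 behind tcp [ 0.011  -0.0006 -0.029 ]
cam in tool [ 0.074  -0.001  -0.1702]
```

>>> move_arm --moves '[[[0.09, 0, 0.15], [0, 0, 0], 0], [[0.09, 0, 0.15], [0, 0, 0], 0]]'

```text
clock: 10.05
position: [0.6311, -0.0526, 0.0696]
ee_rot: [0.939, -0.008, 0.344, -0.0]
ft_force: [0.0, 0.3, 1.0]
grip_width: 0.001
```

>>> move_arm --moves '[[[0.09, 0, 0.1], [0, 0, 0], 0], [[0, 0, 0], [0, 0, 0], 0]]'

```text
clock: 10.3
position: [0.6344, -0.0521, 0.069]
ee_rot: [0.939, -0.008, 0.344, -0.001]
ft_force: [-0.6, -0.2, 0.6]
grip_width: 0.003
```

```bash
python3 st.py
```

```text
10.3 [ 0.6344 -0.0521  0.069 ] s 0.4607974992769333 n -0.4415814493751782 F [-0.5971 -0.2085  0.5942] 
q [ 0.5837  0.1678 -0.5907  2.2215  0.7841  0.1072 -2.3068] 
 [[ 0.7635 -0.014   0.6456]
 [-0.0147 -0.9999 -0.0042]
 [ 0.6456 -0.0063 -0.7636]]
```

>>> move_arm --moves '[[[0.06, 0, 0.1], [0, 0, 0], 0], [[0.06, 0, 0.1], [0, 0, 0], 0], [[0, 0, 0], [0, 0, 0], 0]]'

```text
clock: 10.68
position: [0.6398, -0.0523, 0.0671]
ee_rot: [0.939, -0.008, 0.344, -0.0]
ft_force: [0.5, 0.0, -0.5]
grip_width: 0.001
```

>>> move_arm --moves '[[[0.06, 0, 0.1], [0, 0, 0], 0], [[0.06, 0, 0.1], [0, 0, 0], 0], [[0, 0, 0], [0, 0, 0], 0]]'

```text
clock: 11.05
position: [0.6454, -0.0524, 0.0652]
ee_rot: [0.939, -0.008, 0.344, -0.0]
ft_force: [-0.6, 0.8, -1.0]
grip_width: -0.001
```

```bash
python3 st.py
```

```text
11.05 [ 0.6454 -0.0524  0.0652] s 0.4649337059357586 n -0.4524174595222767 F [-0.5513  0.7587 -0.9676] 
q [ 0.5189  0.1917 -0.5285  2.2008  0.8442  0.1056 -2.366 ] 
 [[ 0.7635 -0.0142  0.6456]
 [-0.0148 -0.9999 -0.0044]
 [ 0.6456 -0.0062 -0.7636]]
```

>>> move_arm --moves '[[[0.16, 0, -0.03], [0, 0, 0], 0], [[0.16, 0, -0.03], [0, 0, 0], 0], [[0.16, 0, -0.03], [0, 0, 0], 0]]'

```text
clock: 11.42
position: [0.6525, -0.0525, 0.0744]
ee_rot: [0.939, -0.008, 0.343, -0.001]
ft_force: [-1.7, 1.2, -2.9]
grip_width: 0.001
```

>>> move_arm --moves '[[[0.16, 0, -0.03], [0, 0, 0], 0], [[0.16, 0, -0.03], [0, 0, 0], 0]]'

```text
clock: 11.68
position: [0.6581, -0.0526, 0.0811]
ee_rot: [0.939, -0.008, 0.344, -0.001]
ft_force: [-1.7, 1.5, -2.6]
grip_width: 0.002
```

>>> move_arm --moves '[[[0.16, 0, -0.03], [0, 0, 0], 0], [[0.16, 0, -0.03], [0, 0, 0], 0]]'

```text
clock: 11.92
position: [0.6633, -0.0529, 0.0876]
ee_rot: [0.939, -0.008, 0.344, -0.0]
ft_force: [-2.5, 2.8, -2.9]
grip_width: 0.001
```

```bash
python3 st.py
python3 - <<'E'
from h import *;from workcell import *
a=cv2.imread("pics/scene0.png");c=camera("scene")[...,::-1];w=camera("wrist")[...,::-1]
cv2.imwrite("pics/w6.png",np.hstack([cv2.resize(w[90:290,240:460],(440,400),interpolation=2),cv2.resize(c[100:200,310:400],(360,400),interpolation=2)]))
E
```

```text
11.925 [ 0.6633 -0.0529  0.0876] s 0.49358990384993134 n -0.451790481401271 F [-2.5443  2.7583 -2.856 ] 
q [ 0.6659  0.2075 -0.6874  2.1393  0.6977  0.1741 -2.1991] 
 [[ 0.7636 -0.0143  0.6456]
 [-0.0148 -0.9999 -0.0046]
 [ 0.6456 -0.0061 -0.7637]]
```

Force is about 3.5 N back along the slope over the last 16 mm, so the lip is being pushed. I continue about 75 mm and then look.

>>> move_arm --moves '[[[0.24, -0.005, -0.04], [0, 0, 0], 0], [[0.24, -0.005, -0.04], [0, 0, 0], 0], [[0.24, -0.005, -0.04], [0, 0, 0], 0], [[0.24, -0.005, -0.04], [0, 0, 0], 0], [[0.24, -0.005, -0.04], [0, 0, 0], 0]]'

```text
clock: 12.65
position: [0.6831, -0.0527, 0.1109]
ee_rot: [0.939, -0.008, 0.344, -0.0]
ft_force: [-4.6, 1.4, -1.1]
grip_width: 0.004
```

>>> move_arm --moves '[[[0.24, -0.005, -0.04], [0, 0, 0], 0], [[0.24, -0.005, -0.04], [0, 0, 0], 0], [[0.24, -0.005, -0.04], [0, 0, 0], 0], [[0.24, -0.005, -0.04], [0, 0, 0], 0]]'

```text
clock: 13.15
position: [0.6989, -0.0525, 0.1294]
ee_rot: [0.939, -0.008, 0.344, -0.0]
ft_force: [-3.9, 1.1, -1.2]
grip_width: 0.0
```

>>> move_arm --moves '[[[0.24, -0.005, -0.04], [0, 0, 0], 0], [[0.24, -0.005, -0.04], [0, 0, 0], 0], [[0.24, -0.005, -0.04], [0, 0, 0], 0], [[0, 0, 0], [0, 0, 0], 0]]'

```text
clock: 13.65
position: [0.7113, -0.0526, 0.144]
ee_rot: [0.939, -0.008, 0.345, -0.0]
ft_force: [-0.0, -0.7, 0.1]
grip_width: -0.001
```

```bash
python3 st.py
python3 - <<'E'
from h import *;from workcell import *
import pickle
pickle.dump(camera_info("wrist"),open("w7.pkl","wb"))
c=camera("scene")[...,::-1];w=camera("wrist")[...,::-1];t=camera("top")[...,::-1]
cv2.imwrite("pics/w7f.png",w);cv2.imwrite("pics/t7.png",t)
cv2.imwrite("pics/w7.png",np.hstack([w[0:290,240:480],cv2.resize(c[60:190,330:400],(280,290*1),interpolation=2),cv2.resize(t[90:165,390:450],(232,290),interpolation=2)]))
E
```

```text
13.65 [ 0.7113 -0.0526  0.144 ] s 0.5676398750308019 n -0.45225245787360163 F [-0.0212 -0.6551  0.1137] 
q [ 0.7744  0.2444 -0.8293  1.981   0.5483  0.3241 -2.0239] 
 [[ 0.7625 -0.0145  0.6469]
 [-0.0151 -0.9999 -0.0046]
 [ 0.6468 -0.0063 -0.7626]]
```

View pics/w7.png

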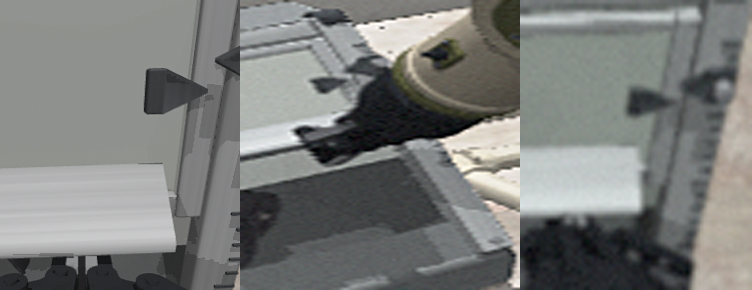

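The tips are now hidden under the lip. The window pointer tip is at wrist (447,92) and the clip tip at (454,58). I compute the remaining distance along the slope.

Run:
```python
from h import *;from workcell import *
import pickle
m=np.array([-.766,0,.643]);u=np.array([.643,0,.766])
w=pickle.load(open("w7.pkl","rb"));s,t=camera_info("scene"),camera_info("top")
for n in(-.43,-.422,-.414):
  for nm,ci,a,b in(("w",w,(447,92),(454,58)),("t",t,(430.1,116.4),(432.7,112)),("s",s,(356,97.2),(359.5,91.4))):
    A,B=[plane(ci,q,m,n) for q in(a,b)];print(n,nm,"remaining mm",((B-A)@u*1e3).round(1),"s",(A@u).round(4),(B@u).round(4),"y",A[1].round(4),B[1].round(4))
im=cv2.imread("pics/w7f.png")[40:110,380:480]
np.save("tpl.npy",im)
```

```text
-0.43 w remaining mm 13.7 s 0.6534 0.6671 y -0.1086 -0.1092
-0.43 t remaining mm 12.0 s 0.6469 0.6589 y -0.1127 -0.1165
-0.43 s remaining mm 12.0 s 0.6509 0.6629 y -0.1078 -0.125
-0.422 w remaining mm 12.9 s 0.6544 0.6673 y -0.1052 -0.1057
-0.422 t remaining mm 11.8 s 0.6523 0.6641 y -0.11 -0.1137
-0.422 s remaining mm 11.9 s 0.6496 0.6615 y -0.1024 -0.1194
-0.414 w remaining mm 12.1 s 0.6553 0.6674 y -0.1018 -0.1023
-0.414 t remaining mm 11.7 s 0.6576 0.6693 y -0.1072 -0.1109
-0.414 s remaining mm 11.8 s 0.6483 0.6601 y -0.097 -0.1139
```

>>> move_arm --moves '[[[0.11, 0, -0.02], [0, 0, 0], 0], [[0.11, 0, -0.02], [0, 0, 0], 0], [[0.11, 0, -0.02], [0, 0, 0], 0], [[0.1, 0, -0.02], [0, 0, 0], 0], [[0, 0, 0], [0, 0, 0], 0]]'

```text
clock: 14.42
position: [0.7176, -0.0526, 0.1518]
ee_rot: [0.939, -0.008, 0.344, -0.0]
ft_force: [-1.0, -1.8, -2.1]
grip_width: 0.001
```

```bash
python3 st.py
python3 - <<'E'
from h import *;from workcell import *
import pickle
pickle.dump(camera_info("wrist"),open("w8.pkl","wb"))
w=camera("wrist")[...,::-1];t=camera("top")[...,::-1];c=camera("scene")[...,::-1]
cv2.imwrite("pics/w8f.png",w)
cv2.imwrite("pics/w8.png",np.hstack([cv2.resize(w[30:150,370:480],(440,480),interpolation=2),cv2.resize(t[90:140,405:445],(360,480),interpolation=2)]))
# dark mask of pointers per row: tip columns
g=w.max(2)[30:130,380:480];print([(r+30,(np.where(g[r]<75)[0]+380)[[0,-1]].tolist(),int((g[r]<75).sum())) for r in range(100) if (g[r]<75).any()])
E
```

```text
14.425 [ 0.7176 -0.0526  0.1518] s 0.5777170915633599 n -0.4520912047246666 F [-0.9939 -1.8035 -2.0692] 
q [ 0.7796  0.2502 -0.8396  1.9578  0.5362  0.346  -2.0083] 
 [[ 0.7632 -0.0144  0.646 ]
 [-0.015  -0.9999 -0.0046]
 [ 0.646  -0.0062 -0.7633]]
[(35, [472, 472], 1), (36, [472, 472], 1), (37, [472, 472], 1), (38, [472, 472], 1), (39, [472, 472], 1), (40, [472, 472], 1), (41, [471, 471], 1), (51, [470, 470], 1), (52, [470, 470], 1), (53, [434, 470], 2), (54, [469, 469], 1), (60, [468, 468], 1), (62, [468, 468], 1), (63, [468, 468], 1), (64, [468, 468], 1), (65, [467, 468], 2), (66, [467, 467], 1), (70, [388, 407], 5), (71, [387, 409], 8), (72, [386, 479], 29), (73, [386, 479], 32), (74, [386, 479], 36), (75, [386, 479], 41), (76, [386, 479], 46), (77, [386, 479], 51), (78, [386, 479], 53), (79, [386, 479], 57), (80, [386, 479], 61), (81, [386, 479], 63), (82, [386, 479], 68), (83, [386, 479], 70), (84, [386, 479], 73), (85, [385, 479], 75), (86, [385, 479], 82), (87, [385, 479], 85), (88, [385, 479], 88), (89, [385, 479], 89), (90, [385, 479], 90), (91, [385, 479], 87), (92, [385, 479], 85), (93, [385, 479], 83), (94, [385, 479], 80), (95, [385, 479], 77), (96, [385, 479], 75), (97, [385, 479], 73), (98, [385, 479], 70), (99, [385, 479], 67), (100, [384, 479], 64), (101, [384, 479], 60), (102, [384, 479], 56), (103, [384, 479], 52), (104, [384, 464], 48), (105, [384, 462], 42), (106, [384, 461], 39), (107, [384, 460], 34), (108, [384, 429], 30), (109, [384, 429], 28), (110, [384, 429], 26), (111, [384, 429], 23), (112, [384, 428], 23), (113, [385, 459], 22), (114, [387, 427], 17), (116, [458, 458], 1), (117, [458, 458], 1), (118, [458, 458], 1), (125, [456, 456], 1), (126, [456, 456], 1), (127, [456, 456], 1), (128, [456, 456], 1), (129, [456, 456], 1)]
```

View pics/w8.png

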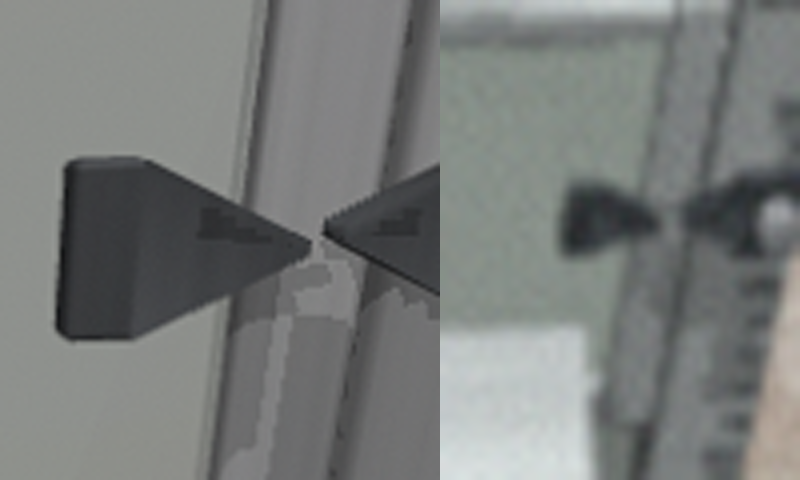

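The tips are facing each other: window at row ~91, clip at row ~87.5, so about 1.5 mm low and well within 6 mm. I back off down the slope and then straight out.

>>> move_arm --moves '[[[-0.24, 0, 0.04], [0, 0, 0], 0], [[-0.24, 0, 0.04], [0, 0, 0], 0], [[-0.1, 0, -0.5], [0, 0, 0], 0], [[-0.1, 0, -0.6], [0, 0, 0], 0], [[-0.1, 0, -0.6], [0, 0, 0], 0]]'

```text
clock: 15.2
position: [0.6758, -0.0518, 0.1698]
ee_rot: [0.939, -0.008, 0.344, -0.0]
ft_force: [1.1, -0.1, -0.0]
grip_width: 0.001
```

>>> move_arm --moves '[[[-0.1, 0, -0.6], [0, 0, 0], 0], [[-0.1, 0, -0.6], [0, 0, 0], 0], [[-0.1, 0, -0.6], [0, 0, 0], 0], [[0, 0, -0.6], [0, 0, 0], 0], [[0, 0, 0], [0, 0, 0], 0]]'

```text
clock: 15.82
position: [0.6318, -0.0523, 0.2115]
ee_rot: [0.939, -0.008, 0.344, 0.001]
ft_force: [0.6, 0.2, -0.0]
grip_width: -0.001
```

```bash
python3 st.py
python3 - <<'E'
from h import *;from workcell import *
import pickle
ci=camera_info("wrist");w=camera("wrist")[...,::-1];cv2.imwrite("pics/w9f.png",w)
w8=pickle.load(open("w8.pkl","rb"));m=np.array([-.766,0,.643]);u=np.array([.643,0,.766])
def proj(ci,X):
    q=R.from_quat(ci['rotation']);K=np.array([[ci['fx'],0,ci['cx']],[0,ci['fy'],ci['cy']],[0,0,1]])
    c=q.inv().apply(X-ci['origin']);return cv2.projectPoints(c[None],np.zeros(3),np.zeros(3),K,np.array(ci['D']))[0].ravel()
A,B=[plane(w8,q,m,-.422) for q in((447.5,91.3),(450.7,87.5))];print("remaining before",(B-A)@u*1e3)
print("expected px",proj(ci,A),proj(ci,B),"mm/px",1e3/abs((proj(ci,A+u*.01)-proj(ci,A))[1]*100))
x,y=proj(ci,A).astype(int)
# zoomed crop; dark-blob tips
x0,y0=max(x-40,0),max(y-30,0);c=w[y0:y+31,x0:x+41]
g=cv2.GaussianBlur(c.max(2),(3,3),0);n,l,s,_=cv2.connectedComponentsWithStats((g<80).astype(np.uint8))
for i in range(1,n):
    if s[i,4]>25:
        Y,X=np.where(l==i);print("blob",s[i].tolist(),"right tip",X.max()+x0,Y[X==X.max()].mean()+y0,"left tip",X.min()+x0,Y[X==X.min()].mean()+y0)
cv2.imwrite("pics/w9.png",cv2.resize(c,None,fx=6,fy=6,interpolation=2))
E
```

```text
15.825 [ 0.6318 -0.0523  0.2115] s 0.5682999816796143 n -0.3479837586011005 F [ 0.6262  0.1628 -0.0267] 
q [ 1.1834 -0.125  -1.0816  2.0799 -0.3484  0.4355 -1.2582] 
 [[ 0.7627 -0.0155  0.6466]
 [-0.014  -0.9999 -0.0074]
 [ 0.6467 -0.0034 -0.7628]]
remaining before 1.489214870995779
expected px [392.37360613  61.06331693] [394.03460467  58.80903303] mm/px 0.6538728847963944
blob [44, 10, 37, 37, 774] right tip 432 61.368421052631575 left tip 396 58.5
blob [5, 18, 35, 26, 569] right tip 391 61.0 left tip 357 71.5
```

```bash
python3 -c "
from workcell import *
print(hand_in())"
```

```text
the job is handed in; nothing more can be done
None
```

I pushed the window up by its lip with the shut fingertips until its pointer faced the clip's pointer. I then backed off down the slope and straight out, and handed the job in at about 16 s of the 42 s.

**Final position:** The last wrist picture, taken after the hand was withdrawn, puts the window pointer about 1.6 mm below the clip's pointer; the tolerance is 6 mm. It matches the measurement made just before letting go, so the window stayed put.

**Forces:** Readings at the ends of the push moves were 2.5 to 5 N. With the hand about 100 mm out from the pushing position, the reading was within noise.

**What went wrong:**
- **First push:** The fingers passed in front of the lip without moving the window. The visible fingertips seemed to end about 20 to 30 mm short of the stated tool point, so I went in deeper.
- **Hand tilt:** I had planned to point the hand square to the slope, but joint limits held it about 10° steeper.

**Not checked:** My last look, at the twelve-picture viewer limit, was refused, so the final check is by pixel positions only. I did not measure the bystanders or the clip for movement afterwards. Force was only read at the end of each move, and no unexpected contact showed in those readings.

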